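Set the filter changer to its third click

ROBOT

A 6-joint arm with a two-finger parallel gripper is mounted at the origin on a cart in front of the work surface, level with it; the furniture and walls round the work are solid. World frame = base frame: x ahead of the robot, y to its left, z up, the work surface at z = 0. Lengths are in mm, angles in degrees, forces in N, time in s.
With the tool pointing down it reaches from about 325 to 925 mm from the base axis. Payload 3.1 kg.
Tool frame: the origin (TCP) lies at the very end of the fingers, on their centre line; the grasp point (between the pads) lies grasp_offset behind it (grasp_offset is the distance from the TCP to the grasp point, in mm); z points along the fingers, y is the line along which they close (so a half turn about z gives the same grasp; the last joint's range is limited). The gripper opens to 85 mm and grips with 20 to 120 N. Pads are 22 mm wide; open, the fingers measure 114 mm over their backs; the gripper's body (76 mm by 85 mm) begins 54 mm behind the grasp point. The pads swing forward as they close: fully open they stand 13 mm farther back than shut.
Start: joints at [64.962, 12.427, 92.441, -0, 75.132, -6.429], TCP at [199.431, 592.34, 231.3] pointing down, gripper open.
Joint ranges: [-157.48, 157.48], [-44.54, 120.13], [17.64, 146.25], [-64.5, 244.5], [7.68, 150.69], [-147.95, 147.95]. Speed limits (degrees/s): [159.86, 159.86, 180, 180, 180, 180].

INTERFACE

Orientations are given as [roll, pitch, yaw] about the fixed x, y, z axes, in that order (R = Rz(yaw) Ry(pitch) Rx(roll)).
In Python, from station import * gives the robot as it stands. Calls block until the motion is done:
- goto(position, orientation): joint-space move of the TCP to a pose.
- move_l(position, attitude=None, speed=150): straight line of the TCP; attitude=None keeps the orientation; speed is the mean speed in mm/s.
- move_j(angles): joint-space move.
- grip(opening, squeeze=None): finger opening in mm; squeeze is the grip in N (None keeps the last); returns when the fingers have stopped.
- wait(seconds).
- solve_ik(position, orientation): joint angles nearest the present ones, or None.
- get_obs(): the state.
- get_image(name): name is "side" or "top"; returns the picture (384x512x3 uint8, red, green, blue); there is no depth.
- get_calibration(name): a dict with "fx", "fy", "cx", "cy" (pixels), "R" (3x3) and "t" (3): a world point X has camera coordinates R X + t. Camera axes: x right, y down, z forward; pixel columns grow to the right and rows downward; lengths in mm; the calibration is good to about 2 mm. A picture is of the moment at which its call begins. get_calibration takes no time and is no camera call.
A pose or a line that the arm cannot do raises Unreachable and nothing moves.
- sign_off(): hands the job in; it is judged then, once.
Trained networks look in the newest picture that a camera, given by its name, has taken for a name from the list of things; names that differ only in an ending like _2 or _b are one class to them, and where a whole thing is asked for, a point or a joint stands for the part that bears it (a point fixed in the world has none). Each returns a list of dicts, best first, with "score" (0 to 1); they miss things now and then, are a little off and sometimes report something else, mostly with a low value. They report only what shows in the picture. A call takes as long as a camera call.
- spot_in(name, camera): "extent" ([centre column, centre row, width, height] in pixels, round what is visible of it).
- regions_of(name, camera): "region" (384x512 bool, what is visible of it) and "extent" ([centre column, centre row, width, height] in pixels, round what is visible of it).
The state is a dict: "t": time; "joint_pos": joint angles; "qvel": joint speeds; "effort": joint torques, N m; "tcp_pos": TCP position; "ee_rot": TCP orientation; "wrist_force": force on the tool from outside, world axes, zero at the start; "moment": the same for the moment, N m; "grip_width": finger opening in mm; "grip_force": force on a finger pad.
Only numpy, scipy, OpenCV 4.12 (cv2) and the standard library are available. Lean on these libraries where they do the work, as an engineer would, in place of code of your own. Each camera call takes 0.05 s, during which the arm holds its last target. There are 200 camera calls.

TASK

Set the filter changer on the bench lamp house: with a fingertip, push its flat-paddle lever right along its slot to the home stop at the right-hand end, then push it back to the left, counting the clicks, and leave it resting in the third click without ever running past that one. Only push the paddle, do not pinch or force it, and leave the round-knob lever and the loose things around as they are.

Things in the scene. Friction and masses are not known exactly. Their poses are not given: they have to be found in the camera images.
- lamp_house: Flat grey box, 136 (x) x 214 (y) x 40 mm high, fixed on the table, carrying two aluminium lever units side by side. Origin: centre of its underside. Its +y points to its left end, -x to the side that faces the robot (round socket and vents).
- changer: The filter changer: aluminium case 54 (x) x 146 (y) x 30 mm high, fixed on the lamp house, in its front or its rear place; the detented lever with the flat paddle slides in the slot along its top. Origin: centre of its underside (40 mm above the table; case top 70 mm above the table). +y is the direction of the clicks (to the left), -y points to the home stop (right-hand end). The slot is on the centre line x = 0.
- trimmer: The other unit: the same case, but its lever has a round ball knob. To be left alone. It stands 60 mm from the changer (centre to centre, along the lamp house's x). Origin and axes as for the changer.
- lever (a joint): Position of the paddle lever along its slot, m: 0 at the right-hand home stop, growing to the left (+y of the changer) up to 0.075 at the far stop. Sprung detents hold it at 0, 0.015, 0.030, 0.045, 0.060 and 0.075: home, then clicks 1 to 5. It takes about 5 N to start it out of a detent; the force falls to nothing half way (7.5 mm on), and 1 to 3 mm past that the lever snaps ahead by itself into the next one. It starts in click 1 or 2.
- paddle_center (a point): Centre of the flat black paddle on the detented lever: 28 mm (changer x) x 14 mm thick (along the travel) x 30 mm high, standing 8 to 38 mm above the case top, on a thin stem. At lever = 0 this point is at y = -0.0375, x = 0, z = 0.053 in the changer's frame.
- round_knob (a point): Centre of the 24 mm black ball knob of the other lever, 26 mm above its case top; it slides along its slot with about 2 N of friction and no clicks.
- film_pot: Bystander: black film pot with grey lid, 34 x 34 x 51 mm, loose. Origin: centre of its underside.
- brass_weight: Bystander: brass scale weight with a knob, 30 x 30 x 42 mm, loose. Origin: centre of its underside.
- specimen_jar: Bystander: glass jar with black screw cap, 48 x 48 x 74 mm, loose. Origin: centre of its underside.
- matchbox: Bystander: small matchbox, 35 x 50 x 14 mm, loose. Origin: centre of its underside.
- torch_cell: Bystander: standing dry cell, 33 x 33 x 63 mm, loose. Origin: centre of its underside.
- dropper_bottle: Bystander: amber dropper bottle, 33 x 33 x 102 mm, loose. Origin: centre of its underside.
- rubber_stamp: Bystander: wooden hand stamp, 27 x 44 x 68 mm, loose. Origin: centre of its underside.
- cork_stopper: Bystander: cork, standing on the left end of the lamp house, 28 x 28 x 26 mm, loose. Origin: centre of its underside.

How it is judged:
By the outcome, as a careful person would: the job done as asked, in the order asked, and still so for the second after the job is handed in, with the robot touching nothing.
It also fails if it takes over 48 s, if anything falls off the work surface, if the arm or the gripper's body presses on something with over 40 N, if the wrist force passes 120 N, or if a joint passes its speed limit or range.

## Working session

There is one attempt and no reset: what is moved stays moved. The work goes in short steps, each a Python script; the robot and the scene stay as the last script left them, time stands still between calls to the robot, and variables do not carry over. Pictures are saved under pics/ and viewed, at most 10 in all, crops included, and the job is handed in when it is done.

```bash
mkdir -p pics; ls; python3 - <<'E'
from station import *
import cv2
o=get_obs();print(o['t'],o['tcp_pos'],o['ee_rot'],o['grip_width'])
for c in("top","side"):
    im=get_image(c);cv2.imwrite(f"pics/{c}0.png",cv2.resize(im[:,:,::-1],(800,600),interpolation=cv2.INTER_CUBIC))
    k=get_calibration(c);print(c,{a:np.round(b,3).tolist() for a,b in k.items()} if 'np' in globals() else k)
    for n in("lamp_house","changer","trimmer","paddle_center","round_knob","lever"):
        print(n,[(round(d['score'],2),[round(float(v),1) for v in d['extent']]) for d in spot_in(n,c)[:3]])
E
```

```text
pics
0.0 [199.06150574 591.58183049 229.94333236] [-1.79860678e+02 -1.38907341e-02  1.61393916e+02] 85.47718433994713
top {'fx': 441.47243657458114, 'fy': 441.47243657458114, 'cx': 254.54507192273675, 'cy': 196.4596402326342, 'R': array([[-1.39722915e-01, -9.90190592e-01,  3.14598060e-04],
       [-9.61516863e-01,  1.35600930e-01, -2.38951271e-01],
       [ 2.36564640e-01, -3.36894594e-02, -9.71031509e-01]]), 't': array([ 85.10709361, 660.85179139, 834.23482203])}
lamp_house [(0.83, [243.2, 227.8, 102.3, 68.8]), (0.6, [276.1, 177.4, 21.5, 22.1])]
changer [(0.73, [240.2, 238.2, 73.7, 35.7])]
trimmer [(0.6, [243.4, 208.6, 68.9, 31.5]), (0.43, [314.4, 199.8, 14.9, 19.7])]
paddle_center []
round_knob [(0.52, [243.5, 207.7, 69.7, 34.0])]
lever [(0.46, [246.5, 234.2, 4.0, 11.3])]
side {'fx': 493.44347734638706, 'fy': 493.44347734638706, 'cx': 254.91193442837226, 'cy': 196.32408480144713, 'R': array([[-0.99851188, -0.05363429,  0.0098684 ],
       [-0.03477411,  0.48679676, -0.87282282],
       [ 0.04200932, -0.87186712, -0.48793744]]), 't': array([ 632.32142847,  103.21804214, 1053.45647991])}
lamp_house [(0.66, [258.7, 237.9, 86.0, 71.2])]
changer [(0.73, [274.1, 219.8, 42.8, 53.3]), (0.45, [230.9, 269.1, 17.9, 33.2])]
trimmer [(0.77, [246.6, 217.8, 39.9, 48.2])]
paddle_center [(0.61, [278.2, 203.1, 12.4, 24.9])]
round_knob [(0.44, [247.2, 201.7, 13.2, 15.8])]
lever [(0.58, [276.4, 203.8, 11.9, 14.8])]
```

View pics/top0.png

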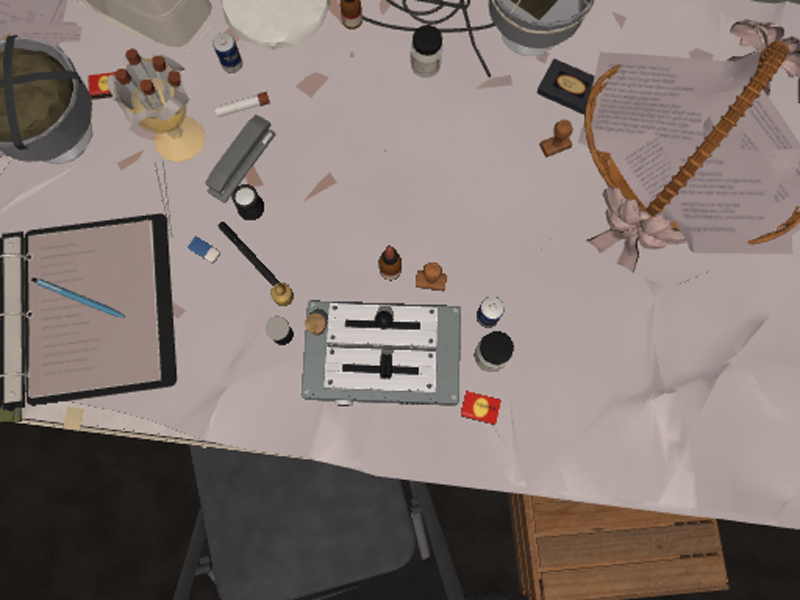

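View pics/side0.png

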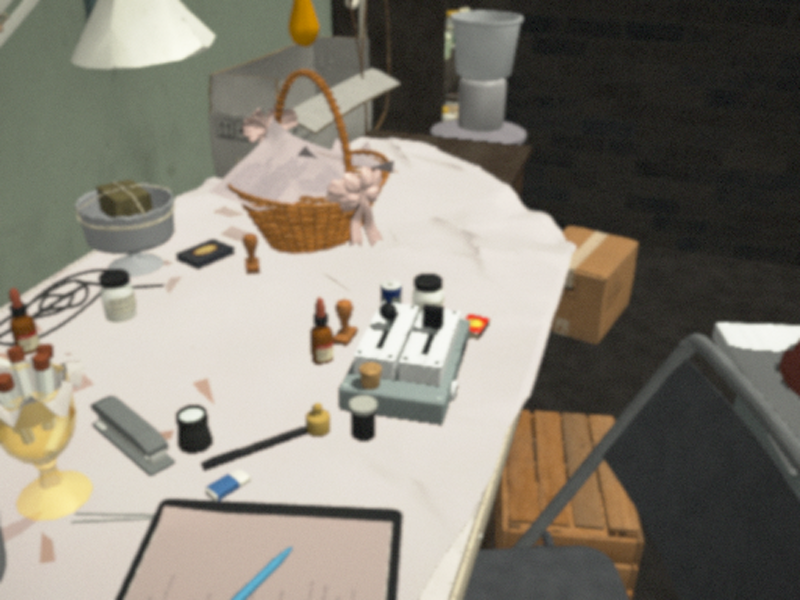

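The top view shows the lamp house around (382,352) in the 800x600 picture. The changer with the flat paddle is in the front place, paddle at about (386,365), and the ball knob is behind it at (384,318). A zoom will give me the corners.

```bash
python3 - <<'E'
import cv2,numpy as np
t=cv2.imread('pics/top0.png');s=cv2.imread('pics/side0.png')
# original px = /1.5625
from station import *
a=get_image('top')[182:267,185:305,::-1];b=get_image('side')[180:275,210:320,::-1]
cv2.imwrite('pics/zt.png',cv2.resize(a,None,fx=6.5,fy=6.5,interpolation=cv2.INTER_CUBIC))
cv2.imwrite('pics/zs.png',cv2.resize(b,None,fx=6,fy=6,interpolation=cv2.INTER_CUBIC))
E
```

```text
(no output)
```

View pics/zt.png

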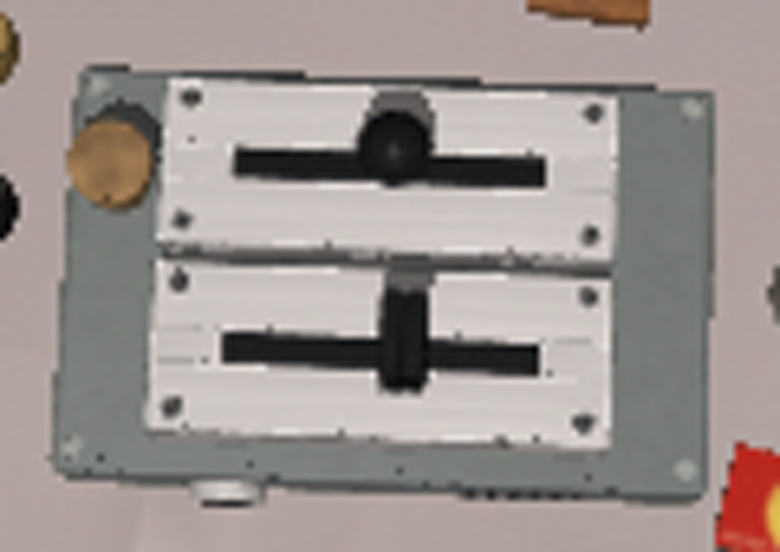

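View pics/zs.png

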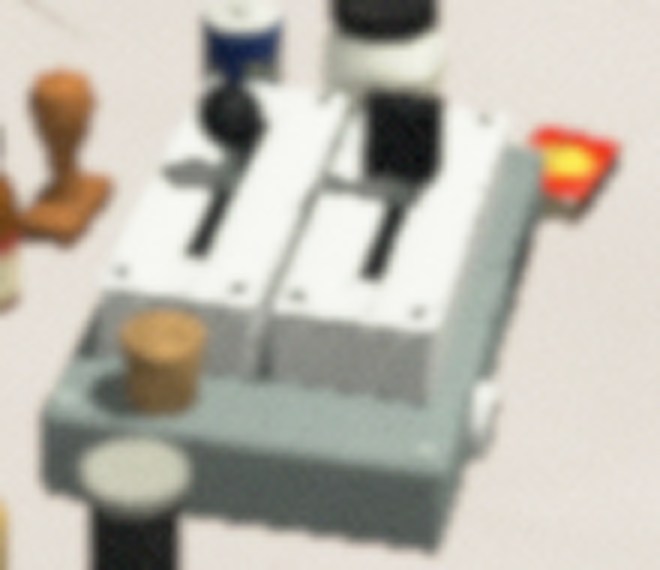

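In the top zoom, the changer's top-face corners are at (157,262), (612,274), (608,447) and (147,430), and the paddle top is about u 380–428. In the side zoom, its left corners are at (437,328) and (272,310). I'll fit the pose to these.

```bash
cat >h.py <<'E'
import numpy as np,cv2
from station import *
K={c:get_calibration(c) for c in('top','side')}
def proj(c,X):
    k=K[c];p=np.atleast_2d(X)@k['R'].T+k['t'];return np.c_[k['fx']*p[:,0]/p[:,2]+k['cx'],k['fy']*p[:,1]/p[:,2]+k['cy']]
def ray(c,uv,z):
    k=K[c];C=-k['R'].T@k['t'];d=k['R'].T@[(uv[0]-k['cx'])/k['fx'],(uv[1]-k['cy'])/k['fy'],1];return C+d*(z-C[2])/d[2]
E
python3 - <<'E'
from h import *
from scipy.optimize import least_squares
zt=lambda u,v:((u+.5)/6.5-.5+185,(v+.5)/6.5-.5+182); zs=lambda u,v:((u+.5)/6-.5+210,(v+.5)/6-.5+180)
pts=[('top',zt(157,262),(27,73,70)),('top',zt(612,274),(27,-73,70)),('top',zt(608,447),(-27,-73,70)),('top',zt(147,430),(-27,73,70)),
('side',zs(437,328),(-27,73,70)),('side',zs(272,310),(27,73,70))]
def W(p,l):
    c,s=np.cos(p[2]),np.sin(p[2]);return np.array([p[0]+c*l[0]-s*l[1],p[1]+s*l[0]+c*l[1],l[2]])
for sel in(pts[:4],pts):
    f=least_squares(lambda p:np.concatenate([proj(c,W(p,l))[0]-uv for c,uv,l in sel]),[450,60,0.],x_scale=[10,10,.1])
    print(f.x[:2],np.degrees(f.x[2]),f.fun.round(1))
p=f.x
ft=least_squares(lambda p:np.concatenate([proj(c,W(p,l))[0]-uv for c,uv,l in pts[:4]]),[450,60,0.],x_scale=[10,10,.1]).x
k=K['top'];print('cam',-k['R'].T@k['t'])
def loc(c,uv,z,p):
    d=ray(c,uv,z)[:2]-p[:2];a=p[2];return np.array([[np.cos(a),np.sin(a)],[-np.sin(a),np.cos(a)]])@d
for n,uv,z in(('padL',zt(381,335),108),('padR',zt(428,335),108),('padfrontmid',zt(403,388),108),('padback',zt(405,285),108),('slotL',zt(221,348),70),('slotR',zt(540,360),70)):print(n,loc('top',uv,z,ft).round(1))
for n,uv in(('sideTopL',zs(370,95)),('sideTopR',zs(440,97)),):print(n,loc('side',uv,108,p).round(1))
for n,c in (('film_pot','top'),('brass_weight','top'),('specimen_jar','top'),('matchbox','top'),('torch_cell','top'),('dropper_bottle','top'),('rubber_stamp','top')): 
    print(n,[(round(d['score'],2),ray(c,d['extent'][:2],35).round()[:2]) for d in spot_in(n,c)[:2]])
E
```

```text
[589.70255672  26.2988455 ] -9.88262815389595 [-0.4 -0.2  0.3  0.2  0.4 -0.2 -0.4  0.1]
[589.66943748  26.7581156 ] -9.75531447108648 [-0.6 -0.   0.1  0.2  0.2 -0.2 -0.5  0.2 -0.1 -0.5  0.1 -1.1]
cam [449.96109207  22.76504595 967.95289873]
padL [-0.4 -1. ]
padR [  0.  -15.2]
padfrontmid [-16.3  -8.2]
padback [15.1 -7.7]
slotL [-0.2 50.5]
slotR [ -0.7 -50.2]
sideTopL [11.  -4.3]
sideTopR [-12.4  -8.6]
film_pot []
brass_weight [(0.62, array([717., 152.]))]
specimen_jar [(0.7, array([600.,  19.])), (0.56, array([ 597., -131.]))]
matchbox [(0.68, array([ 523., -102.]))]
torch_cell [(0.8, array([ 650., -136.]))]
dropper_bottle [(0.71, array([744.,  -5.])), (0.48, array([720., 147.]))]
rubber_stamp [(0.59, array([713., -64.])), (0.27, array([ 523., -104.]))]
```

The pose fit is consistent: residuals are about 0.5 px, the slot is centred and the paddle is 14 mm thick. The changer is at (589.7, 26.5) with yaw −9.8°. The paddle is at y ≈ −8 mm, so the lever is in click 2. Next I close the gripper, go down to the left of the paddle and push it home.

```bash
cat >>h.py <<'E'
P0=np.array([589.7,26.5]);A=np.radians(-9.8)
EX=np.array([np.cos(A),np.sin(A)]);EY=np.array([-np.sin(A),np.cos(A)])
def L(y,z,x=0):return [*(P0+EX*x+EY*y),z]
def st():
    o=get_obs();d=o['tcp_pos'][:2]-P0;f=o['wrist_force']
    return o['t'],d@EX,d@EY,o['tcp_pos'][2],f[:2]@EX,f[:2]@EY,f[2]
def sh(n=''):print(n,*[round(float(v),1) for v in st()])
E
python3 - <<'E'
from h import *
grip(0,20)
for yaw in(80.2,-99.8):
    q=solve_ik(L(32,190),[180,0,yaw]);print(yaw,None if q is None else np.round(q,0))
    if q is not None and abs(q[5])<140: best=yaw if 'best' not in globals() or abs(q[5])<bq else best; bq=abs(q[5])
open('yaw','w').write(str(best))
goto(L(32,190),[180,0,best]);sh('above')
move_l(L(32,86),speed=80);wait(.2);sh('down')
im=get_image('side')[150:260,200:340,::-1];cv2.imwrite('pics/d1.png',cv2.resize(im,None,fx=5,fy=5,interpolation=cv2.INTER_CUBIC))
E
```

```text
80.2 [-1. 11. 98. -0. 70.  9.]
-99.8 None
above 4.3 -0.2 33.0 190.1 0.4 0.2 0.0
down 5.9 0.3 32.1 86.5 -0.2 -0.1 0.6
```

View pics/d1.png

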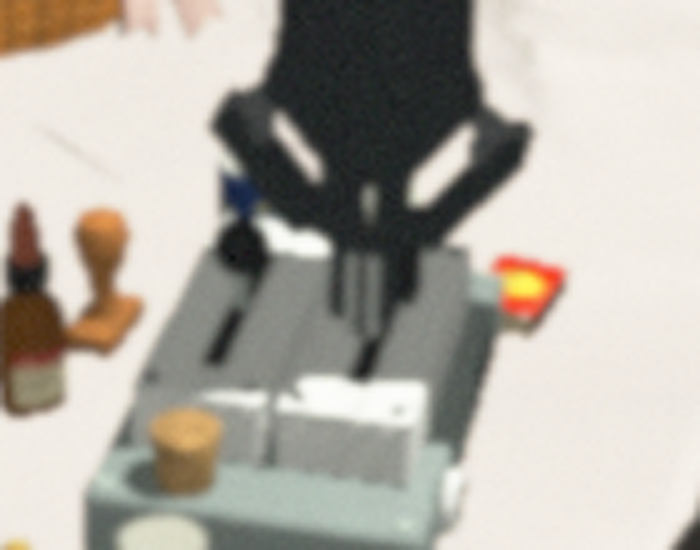

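The side view shows the closed fingertips at (370,330), just left of the paddle and over the slot. The finger linkage clears the ball knob at (243,243). Now push right to home.

```bash
python3 - <<'E'
from h import *
y=30
while y>-24:
    y-=1.5 if y>-13 else .7
    move_l(L(y,86),speed=15 if y>-13 else 8)
    s=st();print(round(y,1),*[round(float(v),1) for v in (s[0],s[2],s[4],s[5],s[6])])
    if s[5]>8.0: break
wait(.2);sh('stop')
E
```

```text
28.5 6.4 28.3 -0.5 -0.2 1.0
27.0 6.6 26.9 1.2 1.0 -0.9
25.5 6.9 25.4 0.0 0.2 -0.5
24.0 7.1 23.9 0.1 -0.3 0.4
22.5 7.4 22.4 1.1 -1.2 -0.1
21.0 7.6 20.9 0.8 0.3 0.0
19.5 7.9 19.4 0.6 -0.2 0.2
18.0 8.1 17.9 0.5 -0.6 0.6
16.5 8.4 16.4 0.1 0.4 0.3
15.0 8.6 14.9 0.2 -0.4 0.0
13.5 8.9 13.4 -0.6 0.7 0.3
12.0 9.1 11.9 0.2 0.1 -0.5
10.5 9.4 10.4 0.6 0.4 0.1
9.0 9.6 9.7 0.5 2.9 0.1
7.5 9.9 8.0 0.6 4.0 0.7
6.0 10.1 5.4 -0.3 1.3 0.3
4.5 10.4 3.6 0.1 -0.3 0.7
3.0 10.6 2.5 0.1 0.6 0.1
1.5 10.9 1.3 -0.7 0.1 0.4
0.0 11.1 -0.1 0.2 -0.1 -0.6
-1.5 11.4 -1.6 -0.9 0.1 -0.3
-3.0 11.6 -3.1 -0.2 0.2 0.1
-4.5 11.9 -4.6 0.5 -0.5 0.7
-6.0 12.1 -5.4 -0.1 3.9 0.1
-7.5 12.4 -7.0 0.0 4.4 0.3
-9.0 12.6 -9.6 -0.2 1.9 -0.4
-10.5 12.9 -11.3 0.3 0.3 -0.1
-12.0 13.1 -12.5 -0.5 -0.3 0.2
-13.5 13.4 -13.7 -0.3 0.0 0.1
-14.2 13.7 -14.3 0.3 -0.3 0.6
-14.9 13.9 -14.9 0.3 0.3 -0.5
-15.6 14.2 -15.6 0.6 -0.9 -0.1
-16.3 14.4 -16.3 0.7 -0.0 0.2
-17.0 14.7 -17.0 -0.2 0.3 0.5
-17.7 14.9 -17.7 -0.4 -0.2 -0.4
-18.4 15.2 -18.4 0.1 -0.1 0.8
-19.1 15.4 -19.1 0.7 0.3 -0.4
-19.8 15.7 -19.8 -0.9 -0.6 -0.1
-20.5 15.9 -20.0 -0.3 2.9 0.1
-21.2 16.2 -20.1 0.2 4.8 -0.4
-21.9 16.4 -20.1 0.2 6.4 0.4
-22.6 16.7 -20.2 0.3 8.3 0.4
stop 16.9 -0.0 -20.2 86.1 0.1 7.7 0.3
```

The contacts came 15 mm apart, at y = 10, −5 and −20, and then a hard stop with no movement: the lever is home. I back off, lift over and push left with force monitoring.

```bash
python3 - <<'E'
from h import *
move_l(L(-10,86),speed=60)
move_l(L(-10,150),speed=150)
move_l(L(-72,150),speed=150)
move_l(L(-72,86),speed=100)
wait(.1);sh('down')
move_l(L(-59,86),speed=40)
y=-59
while y<-26:
    y+=1.0
    move_l(L(y,86),speed=12)
    s=st();print(round(y,1),*[round(float(v),1) for v in (s[0],s[2],s[4],s[5],s[6])])
    if s[5]<-9 or abs(s[4])>6: print('ABORT');break
E
```

```text
down 19.3 1.0 -72.0 87.1 -0.5 0.5 0.1
-58.0 20.0 -58.0 0.7 0.6 -0.1
-57.0 20.3 -57.0 0.2 0.2 1.2
-56.0 20.5 -56.1 -0.3 -1.2 0.7
-55.0 20.8 -55.8 0.1 -4.5 0.0
-54.0 21.0 -54.8 -0.3 -5.7 0.0
-53.0 21.3 -52.9 -0.4 -3.3 -0.4
-52.0 21.5 -51.3 -0.2 -1.8 -0.9
-51.0 21.8 -50.3 -0.5 0.1 -0.6
-50.0 22.0 -49.5 0.3 0.4 -0.4
-49.0 22.3 -48.7 -0.1 -0.5 0.6
-48.0 22.5 -47.8 -1.3 0.2 0.4
-47.0 22.8 -46.9 -1.4 0.1 -0.7
-46.0 23.0 -45.9 -0.0 -0.5 -0.3
-45.0 23.3 -44.9 0.3 0.3 0.1
-44.0 23.5 -43.9 0.7 1.2 -0.0
-43.0 23.8 -42.9 0.1 -0.7 0.1
-42.0 24.0 -42.0 0.1 -0.5 0.4
-41.0 24.3 -41.1 -0.0 -0.3 -0.4
-40.0 24.5 -40.8 0.3 -5.0 0.5
-39.0 24.8 -39.8 0.4 -4.3 1.0
-38.0 25.0 -37.9 0.2 -3.5 0.5
-37.0 25.3 -36.3 0.4 -1.9 -0.3
-36.0 25.5 -35.3 0.1 -0.2 -0.2
-35.0 25.8 -34.5 0.6 -0.8 0.5
-34.0 26.0 -33.7 -0.4 0.5 -0.5
-33.0 26.3 -32.8 -0.9 0.4 0.0
-32.0 26.5 -31.9 -0.7 0.7 -0.2
-31.0 26.8 -30.9 -0.4 -0.2 0.1
-30.0 27.0 -29.9 0.2 0.6 0.9
-29.0 27.3 -28.9 -0.5 0.9 -0.4
-28.0 27.5 -27.9 0.2 -0.2 -0.7
-27.0 27.8 -27.0 0.3 0.6 1.1
-26.0 28.0 -26.1 0.2 -1.3 0.1
```

Clicks 1 and 2 are counted, with contacts at −56, −41 and −26. Now the third: click 3 contact should be at −11, so I stop at −13.5 after the snap.

```bash
python3 - <<'E'
from h import *
y=-26
while y<-13.6:
    y+=.5 if y>-16 else 1.
    move_l(L(y,86),speed=12)
    s=st();print(round(y,1),*[round(float(v),1) for v in (s[0],s[2],s[4],s[5])])
    if y>-17 and s[5]<-2.5: print('contact');break
wait(.3);sh()
move_l(L(-32,86),speed=60)
move_l(L(-32,180),speed=150)
move_l(L(-130,220,-60),speed=200);wait(.3)
sh('clear')
im=get_image('top')
print([(d['score'],d['extent']) for d in spot_in('paddle_center','top')[:2]])
zt=lambda u,v:((u+.5)/6.5-.5+185,(v+.5)/6.5-.5+182)
print('pred',[proj('top',np.r_[P0+EY*(15*k-37.5),108])[0].round(1) for k in(2,3,4)])
im=im[182:267,185:305,::-1];cv2.imwrite('pics/e.png',cv2.resize(im,None,fx=6.5,fy=6.5,interpolation=cv2.INTER_CUBIC))
E
```

```text
-25.0 28.3 -25.8 -1.0 -5.2
-24.0 28.5 -24.8 -0.4 -4.8
-23.0 28.8 -22.9 -0.0 -3.2
-22.0 29.0 -21.4 0.5 -2.0
-21.0 29.3 -20.3 0.6 -1.1
-20.0 29.5 -19.5 0.3 -0.7
-19.0 29.8 -18.7 0.6 0.6
-18.0 30.0 -17.9 -0.3 0.3
-17.0 30.3 -16.9 0.3 -0.4
-16.0 30.5 -15.9 0.1 -0.2
-15.0 30.8 -14.9 -0.1 0.8
-14.5 31.0 -14.5 -1.0 -0.1
-14.0 31.3 -14.0 -0.0 -0.3
-13.5 31.5 -13.5 0.0 0.3
 31.8 -0.0 -13.5 86.0 -0.3 0.7 0.1
clear 34.1 -59.9 -129.3 219.5 0.1 0.3 -0.2
[]
pred [array([246.4, 233. ]), array([238.8, 232.8]), array([231.2, 232.5])]
```

View pics/e.png

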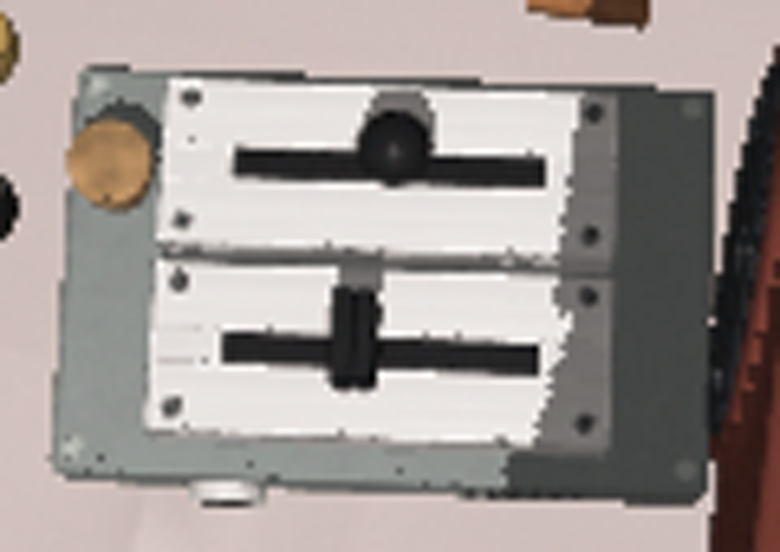

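The paddle is centred at u≈355, which is column 239.2 against 238.8 predicted for click 3. The ball knob (394,147) and the cork (110,163) have not moved, and the robot is clear, so I hand in.

```bash
python3 -c "
from station import *
print(sign_off())"
```

```text
the job is handed in; nothing more can be done
None
```

The paddle lever was pushed right to the home stop, then left through three clicks, and now rests in click 3 without having gone past it; the round knob wasn't touched, I saw nothing else disturbed, and the job was handed in at about 34 s.

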